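# Uncover the specimen heater with the lid lifter

### The arm

A 6-joint arm with a two-finger parallel gripper is mounted at the origin on the work surface. World frame = base frame: x ahead of the robot, y to its left, z up, the work surface at z = 0. Lengths are in m, angles in degrees, forces in N, time in s.
With the tool pointing down it reaches from about 0.35 to 0.875 m from the base axis. Payload 4.2 kg.
Tool frame: the origin (TCP) lies at the very end of the fingers, on their centre line; the grasp point (between the pads) lies 19 mm behind it; z points along the fingers, y is the line along which they close (so a half turn about z gives the same grasp; the last joint's range is limited). The gripper opens to 87 mm and grips with 3 to 60 N. Pads are 19 mm wide; open, the fingers measure 117 mm over their backs; the gripper's body (75 mm by 190 mm) begins 51 mm behind the grasp point.
Start: joints at [-61.387, 22.042, 0.453, 0, -68.411, -14.817], TCP at [0.149, -0.607, 0.223] pointing down, gripper open.
Joint ranges: [-179.83, 179.83], [-69.29, 118.12], [-61.27, 80.66], [-181.25, 117.63], [-171.15, -9.14], [-177.46, 177.46]. Speed limits (degrees/s): [159.86, 159.86, 180, 180, 180, 180].

### API

Orientations are given as a 3x3 rotation matrix whose columns are the frame's x, y, z axes.
In Python, from station import sense, cams, r gives the robot as it stands. The module is installed in compiled form; this text tells all that it offers.
- The arm moves only by the tool step_arm, never from a script. Its argument "targets" is text: rows parted by semicolons, each of 4 numbers parted by spaces: the shift along the tool's x, y, z in cm, then the turn about the tool's z in degrees. In form: x y z turn; .... A call has 1 to 12 rows; each row shifts and turns the commanded pose from where the row before left it, along the tool's axes as they then stand; what a row does not reach is not made up. A row lasts 1/12 s, in which the tool goes at most 41.7 mm and 7.16 degrees, less where a joint would pass 70% of its speed; a pose out of reach is approached as far as the arm can. A call with a gripper value outside its range is refused whole. "claw" is the finger opening in cm, from 0 to 8.7, set as the call begins (left out, the last holds). The fingers move at their own pace and stop on an object; the grip force is fixed at half the most. Time passes only in rows, so rows that do not move let the fingers close. It gives the time, the measured TCP pose, the force, the opening and the grip force at its end, in the units of the state.
- sense(): the state, without advancing time (a new reading comes with each control period).
- cams.capture(name): name is "scene" or "top" or "wrist"; returns a dict with "frame" (400x640x3 uint8, blue, green, red), "vertical_fov" (degrees; the focal length in pixels is half the picture's height over the tangent of half this angle, whatever the lens; pixels are square), "cx", "cy" (the principal point, pixels), "eye" and "rotation" of the camera in the world; the wrist camera has in their place "tool_from_camera" (4x4, takes a point from camera to tool coordinates, whose origin is the TCP and whose axes are the flange's). Camera axes: x right, y down, z forward; pixel columns grow to the right and rows downward; lengths in m; the calibration is good to about 2 mm. A picture is of the moment at which its call begins: read the wrist's pose just before it. There is no depth.
- r.finish_job(): hands the job in; it is judged then, once.
The state is a dict: "time_s": time; "joints": joint angles; "joint_velocities": joint speeds; "effort": joint torques, N m; "tcp_pos": TCP position; "ee_rot": TCP orientation; "wrist_force": force on the tool from outside, world axes, zero at the start; "moment": the same for the moment, N m; "gripper_width": opening from 0.0 (shut) to 1.0 (fully open); "gripper_force": force on a finger pad.
Only numpy, scipy, OpenCV 4.12 (cv2) and the standard library are available. Lean on these libraries where they do the work, as an engineer would, in place of code of your own. Each camera call takes 0.05 s, during which the arm holds its last target. There are 200 camera calls.

### The job

The steel lid on the specimen heater is hot: take the lid lifter from its fork, hook the lid's red loop with it, lift the lid off and set it down gently, flat and about in the middle of the stand's black plate, then unhook and hang the lifter back in its fork. The lid is heavier to one side, so find by small trial lifts where along the loop it balances, and carry it level, never tipped more than about 10 degrees once it is clear of the heater. Never touch the lid with the gripper, do not force, press on or drop the lid, and leave the other things on the table alone.

Things in the scene. Friction and masses are not known exactly. Their poses are not given: they have to be found in the camera images.
- lid: Hot steel lid, 0.5 to 0.65 kg. Origin: centre of its underside, z up. A plug 84 mm across (z 0 to 6 mm) sits loosely in the heater's well; above it a disc 130 mm across (z 6 to 11 mm) rests on the heater's top. A red loop stands on the disc, see lid_bar. Looks and works the same turned half round.
- lid_bar (a point): Middle of the axis of the red loop's straight, level top bar: 8 mm round, along the lid's y, 39 mm above the lid's origin. Its two legs' axes are at y = -30 and +30 mm. The clear opening under the bar, to pass the hook through along the lid's x, is 52 mm wide and 24 mm high (z 11 to 35 mm of the lid).
- lid_top (a point): Centre of the disc's top, z = 11 mm of the lid. The centre of mass, 5 mm lower, lies up to 19 mm off along y, either way (hidden core: not seen, not measured). Lifted at a point off it, the lid first tilts, pivoting on the disc's edge (65 mm from the centre) at the heavy side; once free it hangs tipped, heavy side down.
- heater: Specimen heater, fixed: white and grey box 170 x 170 mm, 60 mm high, with a round well 96 mm across, 15 mm deep, in the middle of its top. Origin: centre of its underside on the table. With the lid on, the lid's origin is 54 mm above it.
- heater_top (a point): Centre of the well's mouth, level with the heater's flat top (60 mm above the table).
- stand: Where the lid goes: fixed stand with a level round black plate 150 mm across on a column. Origin: centre of its foot on the table, below the plate's centre. The column is stiff and set anew each time: the plate's top is 45 to 75 mm above the table, not measured.
- lifter: Lid lifter, 0.16 kg. Origin: centre of the underside of its blue handle, an upright block 34 (x) by 26 (y) by 60 mm high (z 0 to 60), best gripped across y at 30 to 40 mm height. Below it an 8 mm round steel stem goes straight down the z axis to a hook, see lifter_hook.
- lifter_hook (a point): Where the lid's bar should hang: middle of the foot's upper side, x = 20, z = -92 mm of the lifter. The foot, 8 mm round, is level (axis at z = -96 mm) and runs along +x from the stem to x = 40 mm, where it ends in an upturned tip, top at z = -84 mm. Stem and tip leave 32 mm between them.
- rack: Lifter's rack, fixed. Origin on the table under the hanging lifter. Base x -35 to 95 mm, 100 mm wide, 12 mm high; post at x 66 to 82 mm; on it two level arms along x, from x = -25 mm (open end) to the post, upper side 125 mm high, 12 mm thick, 14 mm wide each, with a 14 mm slot between.
- rack_seat (a point): Where the lifter's origin is when hung: slot centre, 125 mm above the table; axes as the rack's. The stem passes into the slot from the open end (along +x), then the handle rests on the arms. At the start the lifter hangs there with its axes about parallel to these, foot towards the post.
- dish: Bystander, leave alone: shallow glass dish, 90 mm across, 18 mm high. Origin: centre of its underside.
- bottle: Bystander, leave alone: amber bottle, 52 mm across, 110 mm high. Origin: centre of its underside.
- jar: Bystander, leave alone: white jar with blue cap, 56 mm across, 70 mm high. Origin: centre of its underside.
- beaker: Bystander, leave alone: glass beaker, 60 mm across, 75 mm high. Origin: centre of its underside.
- slidebox: Bystander, leave alone: green slide box, 100 x 85 x 34 mm. Origin: centre of its underside.
- spatula: Bystander, leave alone: lying spatula, 170 mm long. Origin: centre of its underside.
- cardpad: Bystander, leave alone: paper pad, 100 x 140 x 12 mm. Origin: centre of its underside.
There are look-alikes about, which are no part of the job. What is shaped like the stand but yellow is not meant.

How it is judged (in metres and radians):
On the way, in this order (a step that is already met when the one before it is completed fails the run):
1. the lid hangs on the lifter, level, well clear of the heater (z of lid in the frame of heater_top above 0.02 m and contact force between lifter and lid above 2 N and angle between lid's own z axis and vertical below 0.18 rad), for 0.3 s.
2. the lid stands flat on the stand's plate and the lifter is off it (horizontal distance between lid and stand below 0.03 m and angle between lid's own z axis and vertical below 0.06 rad and contact force between lid and stand above 1.5 N and contact force between lifter and lid below 0.1 N and distance between lifter_hook and lid_bar above 0.06 m), for 0.3 s.
At the end, for the whole second after the job is handed in: The lid stands at rest on the stand's plate, flat (within 0.06 rad) and with its centre within 30 mm of the plate's; the lifter hangs at rest in its rack's fork, handle down on the arms (within 20 mm along the slot, 8 mm across, 6 mm in height, 0.12 rad of upright), released (horizontal distance between lid and stand below 0.03 m and angle between lid's own z axis and vertical below 0.06 rad and contact force between lid and stand above 1.5 N and linear speed of each of lid, lifter below 0.01 m/s and x of lifter in the frame of rack_seat between -0.02 and 0.02 m and y of lifter in the frame of rack_seat between -0.008 and 0.008 m and z of lifter in the frame of rack_seat between -0.006 and 0.006 m and angle between lifter's own z axis and vertical below 0.12 rad); the robot touches nothing.
It fails at once if the lid tips more than 0.18 rad (10 degrees) once it is clear of the heater (its underside more than 10 mm above the heater's top, or its centre more than 40 mm aside of the well's) (angle between lid's own z axis and vertical above 0.18 rad and (z of lid in the frame of heater_top above 0.01 m or horizontal distance between lid and heater_top above 0.04 m)).
It fails at once if the gripper or arm touches the hot lid (contact force between any of the fingers, the arm and lid above 0.2 N).
It fails at once if the lifter forces the lid (more than 16 N) (contact force between lifter and lid above 16 N).
It fails at once if the lid is dropped or pressed on the stand (more than 20 N) (contact force between lid and stand above 20 N).
It fails at once if another thing on the table is moved by more than 20 mm (distance of any of dish, bottle, jar, beaker, slidebox, spatula, cardpad from where it was at the start of the episode above 0.02 m).
It also fails if it takes over 72 s, if anything falls off the work surface, if the arm or the gripper's body presses on something with over 40 N, if the wrist force passes 120 N, or if a joint passes its speed limit or range.

## Working session

There is one attempt and no reset: what is moved stays moved. The work goes in short steps, Python scripts to look and compute and a tool call to move; the robot and the scene stay as the last step left them, time stands still between calls to the robot, and variables do not carry over. Pictures are saved under pics/ and viewed, at most 10 in all, crops included, and the job is handed in when it is done.

Besides the shell and the picture viewer there is one more tool, called after "Emit:" as name(argument=value, ...), one argument or row to a line, values as JSON. step_arm: Moves the arm, as the interface text tells. Its arguments: {"type":"object","properties":{"targets":{"type":"string"},"claw":{"type":"number"}},"required":["targets"]}

```bash
mkdir -p pics; cat > h.py <<'E'
import numpy as np, cv2
from station import sense, cams, r
def cap(n):
    s=sense(); c=cams.capture(n)
    if n=="wrist":
        T=np.eye(4);T[:3,:3]=np.array(s["ee_rot"]);T[:3,3]=s["tcp_pos"]
        M=T@np.array(c["tool_from_camera"]); c["eye"]=M[:3,3]; c["rotation"]=M[:3,:3]
    c["eye"]=np.array(c["eye"]);c["rotation"]=np.array(c["rotation"])
    c["f"]=200/np.tan(np.radians(c["vertical_fov"])/2)
    return c
def ray(c,u,v):
    d=c["rotation"]@np.array([(u-c["cx"])/c["f"],(v-c["cy"])/c["f"],1]); return c["eye"],d/np.linalg.norm(d)
def onz(c,u,v,z):
    o,d=ray(c,u,v); return o+d*(z-o[2])/d[2]
def proj(c,p):
    q=c["rotation"].T@(np.array(p)-c["eye"]); return c["cx"]+c["f"]*q[0]/q[2], c["cy"]+c["f"]*q[1]/q[2]
def tri(a,b):
    A=np.zeros((3,3));B=np.zeros(3)
    for o,d in (a,b):
        P=np.eye(3)-np.outer(d,d);A+=P;B+=P@o
    return np.linalg.solve(A,B)
E
python3 - <<'E'
from h import *
import pickle
D={}
for n in ("scene","top","wrist"):
    c=cap(n);D[n]=c
    cv2.imwrite(f"pics/{n}0.png",c["frame"]); print(n,c["eye"],c["rotation"].round(3).tolist(),c["f"],c["cx"],c["cy"])
pickle.dump(D,open("d0.pkl","wb"))
s=sense();print(s)
E
```

```text
scene [ 1.03934762 -0.53961024  1.20999273] [[0.781, 0.506, -0.367], [0.625, -0.631, 0.459], [0.001, -0.588, -0.809]] 415.4514405369299 324.1760418559595 193.1551992264807
top [0.23932124 0.05019486 1.96837723] [[0.012, -0.988, 0.157], [-1.0, -0.01, 0.014], [-0.012, -0.157, -0.987]] 517.6782740997234 321.7075989970372 201.44933635256618
wrist [ 0.06595389 -0.62836723  0.38432358] [[-0.238, 0.925, 0.297], [0.971, 0.226, 0.074], [0.002, 0.306, -0.952]] 326.4652495216622 319.5207706171949 199.30506446889981
{'time_s': 0.15, 'joints': array([-6.13868148e+01,  2.20799408e+01,  3.98098713e-01, -1.76572357e-02,
       -6.84108802e+01, -1.48164189e+01]), 'joint_velocities': array([-0.00138874, -0.19056015,  0.25277549,  0.10387534,  0.03274572,
        0.03112905]), 'effort': array([-2.51468555e-04, -3.91052985e+01,  1.87586045e+01,  4.22231421e+00,
        1.23664539e-02, -1.37418233e-04]), 'tcp_pos': array([ 0.148944  , -0.60653531,  0.22172808]), 'ee_rot': array([[-9.71174796e-01, -2.38367871e-01, -5.23429506e-04],
       [-2.38368406e-01,  9.71173556e-01,  1.55788517e-03],
       [ 1.36991124e-04,  1.63774787e-03, -9.99998650e-01]]), 'wrist_force': array([ 0.28068724, -0.60798519,  0.54920679]), 'moment': array([-0.00137376, -0.03821909,  0.02467474]), 'gripper_force': 0.0, 'gripper_width': 1.0032986428149173}
```

View pics/top0.png

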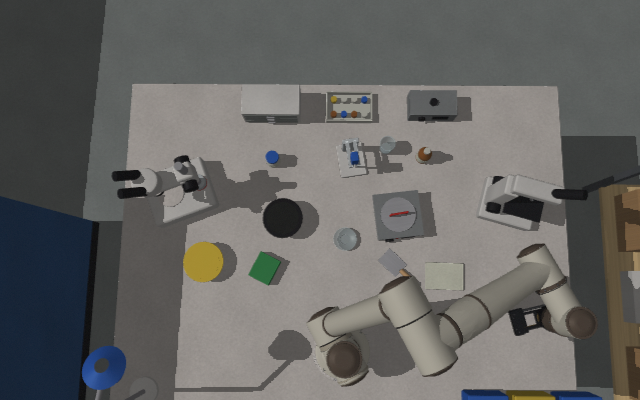

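View pics/scene0.png

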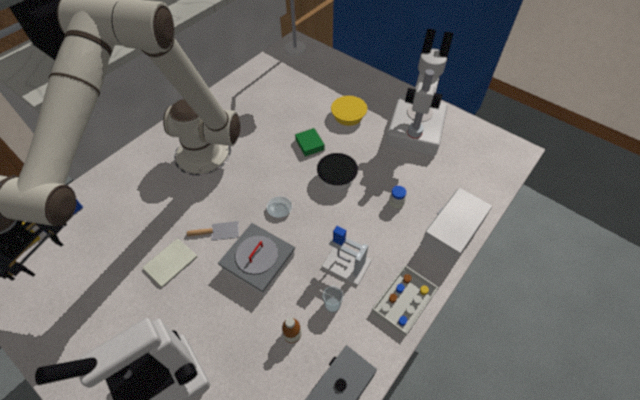

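Top view: heater with red loop at (400,214), black stand at (283,218), rack with the blue lifter at (353,158), and the yellow decoy at (203,262). The beaker (388,145) and bottle (425,155) stand near the rack. The scene view agrees.

```bash
cat > m.py <<'E'
from h import *
import pickle
D=pickle.load(open("d0.pkl","rb"))
def comps(c,m,roi,k=15):
    x0,y0,x1,y1=roi; mm=np.zeros(m.shape,np.uint8); mm[y0:y1,x0:x1]=m[y0:y1,x0:x1]
    cs,_=cv2.findContours(mm,cv2.RETR_EXTERNAL,cv2.CHAIN_APPROX_NONE)
    return sorted([q for q in cs if cv2.contourArea(q)>=k],key=cv2.contourArea)[::-1]
R={}
for n,rr in (("top",dict(red=(370,190,430,245),blue=(335,140,370,175),black=(255,190,310,245))),("scene",dict(red=(230,230,280,280),blue=(325,220,355,250),black=(305,140,370,200)))):
    c=D[n]; h=cv2.cvtColor(c["frame"],cv2.COLOR_BGR2HSV).astype(int);H,S,V=h[...,0],h[...,1],h[...,2]
    M=dict(red=((H<8)|(H>172))&(S>130)&(V>60),blue=(H>100)&(H<130)&(S>130),black=(V<50))
    for k,roi in rr.items():
        q=comps(c,(M[k]*255).astype(np.uint8),roi)[0]
        R[n,k]=q; mr=cv2.minAreaRect(q); print(n,k,cv2.contourArea(q),mr, cv2.fitEllipse(q) if k=="black" else cv2.boxPoints(mr).round(1).tolist())
        
for k in("red","blue","black"):
    g=lambda n:cv2.fitEllipse(R[n,k])[0] if k=="black" else cv2.minAreaRect(R[n,k])[0]
    a,b=g("top"),g("scene"); print(k,tri(ray(D["top"],*a),ray(D["scene"],*b)))
ct=D["top"]
for z in(.045,.06,.075): print("stand",z,onz(ct,*cv2.fitEllipse(R["top","black"])[0],z), "w",np.ptp([onz(ct,*p[0],z)[1] for p in R["top","black"]]),onz(D["scene"],*cv2.fitEllipse(R["scene","black"])[0],z))
cr=lambda n,x,y,w,h:cv2.resize(D[n]["frame"][y:y+h,x:x+w],None,fx=6,fy=6,interpolation=cv2.INTER_CUBIC)
cv2.imwrite("pics/crop1.png",np.hstack([cr("top",330,130,65,50),cr("scene",315,220,65,50)]))
cv2.imwrite("pics/crop2.png",np.hstack([cr("top",368,188,65,55),cr("scene",220,223,65,55)]))
E
python3 m.py; python3 - <<'E'
import cv2,numpy as np
a=cv2.imread("pics/crop1.png");b=cv2.imread("pics/crop2.png")
cv2.imwrite("pics/crops.png",cv2.resize(np.vstack([a,b]),None,fx=.9,fy=.9))
E
```

```text
top red 15.5 ((398.5405578613281, 213.24327087402344), (1.972787857055664, 17.426292419433594), 80.53767395019531) [[389.79998779296875, 213.6999969482422], [407.0, 210.8000030517578], [407.29998779296875, 212.8000030517578], [390.1000061035156, 215.60000610351562]]
top blue 69.0 ((354.5, 158.0), (12.0, 7.0), 90.0) [[351.0, 152.0], [358.0, 152.0], [358.0, 164.0], [351.0, 164.0]]
top black 1136.5 ((283.0, 218.0), (38.0, 38.0), 90.0) ((282.5264892578125, 217.65090942382812), (37.9943962097168, 38.14036560058594), 11.647299766540527)
scene red 25.5 ((254.6724090576172, 250.9310302734375), (3.70818829536438, 21.888612747192383), 34.508522033691406) [[246.89999389648438, 258.8999938964844], [259.29998779296875, 240.89999389648438], [262.3999938964844, 243.0], [250.0, 261.0]]
scene blue 144.5 ((338.70001220703125, 235.1000213623047), (12.969194412231445, 14.758047103881836), 26.56505012512207) [[329.6000061035156, 238.8000030517578], [336.20001220703125, 225.60000610351562], [347.79998779296875, 231.39999389648438], [341.20001220703125, 244.60000610351562]]
scene black 919.5 ((337.0, 169.0), (30.0, 38.0), 90.0) ((336.86090087890625, 168.9458465576172), (30.44919776916504, 38.513427734375), 90.52064514160156)
red [ 0.4989477  -0.20401438  0.08577826]
blue [ 0.68814164 -0.03763098  0.16042426]
black [0.482962   0.22429085 0.05773634]
stand 0.045 [0.48238078 0.22314283 0.045     ] w 0.1431819569056548 [0.47873723 0.23532752 0.045     ]
stand 0.06 [0.48048521 0.22179405 0.06      ] w 0.14206531201534822 [0.48595544 0.22534972 0.06      ]
stand 0.075 [0.47858964 0.22044527 0.075     ] w 0.14094866712504162 [0.49317364 0.21537191 0.075     ]
```

View pics/crops.png

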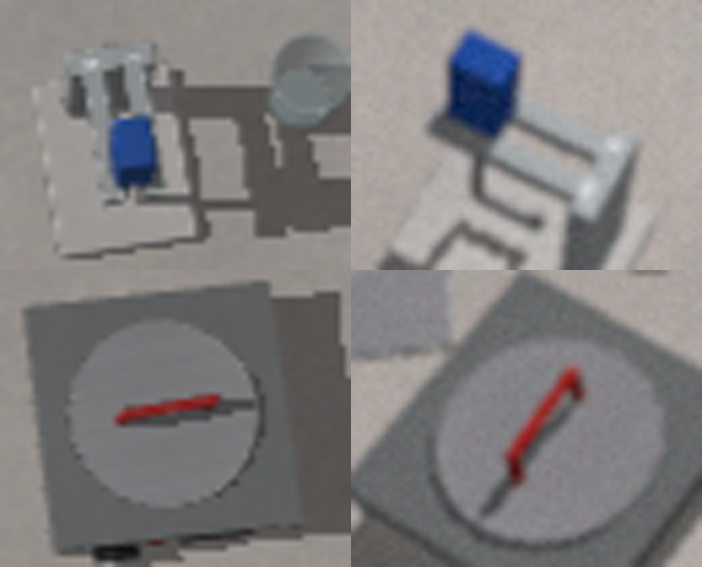

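Crops: the lifter's handle sits on the two arms, with foot and post pointing away from the robot (rack yaw about +8°). The red loop runs nearly along world y (lid yaw about +10°). The plate's top is at about z 0.058. I'll use the half-turned grasp, so the wrist camera looks at the hook from its tip side.

Emit:
step_arm(
  targets="0 0 -0.4 -7;0 0 -0.4 -7;0 0 -0.4 -7;0 0 -0.4 -7;0 0 -0.4 -7;0 0 -0.4 -7;0 0 -0.4 -7;0 0 -0.4 -7;0 0 -0.4 -7;0 0 -0.4 -7;0 0 -0.4 -7;0 0 -0.4 -7",
)

```text
time_s: 1.15
tcp_pos: [0.149, -0.6067, 0.2703]
ee_rot: [[0.142, -0.99, -0.0], [-0.99, -0.142, 0.001], [-0.001, 0.0, -1.0]]
wrist_force: [0.5, -0.0, 0.5]
gripper_width: 0.999
gripper_force: 0.0
```

Emit:
step_arm(
  targets="0 0 0 -7;0 0 0 -7;0 0 0 -7;0 0 0 -7;0 0 0 -7;0 0 0 -7;0 0 0 -7;0 0 0 -7;0 0 0 -7;0 0 0 -7;0 0 0 -7;0 0 0 -7",
)

```text
time_s: 2.15
tcp_pos: [0.149, -0.6067, 0.27]
ee_rot: [[0.999, 0.037, -0.0], [0.037, -0.999, 0.001], [-0.0, -0.001, -1.0]]
wrist_force: [-0.1, -0.6, -0.4]
gripper_width: 1.003
gripper_force: 0.0
```

```bash
cat > go.py <<'E'
# usage: go.py x y [z] [yawdeg of tool x]: shift in tool cm
import sys
from h import *
def show(p,yaw=None):
    s=sense();R=np.array(s["ee_rot"]);t=np.array(s["tcp_pos"])
    y=np.degrees(np.arctan2(R[1,0],R[0,0]))
    print("t",s["time_s"],"tcp",t.round(4),"yaw",round(y,2),"tilt",R[2].round(3),"shift cm",(R.T@(np.array(p)-t)*100).round(2), "turn",None if yaw is None else round(y-yaw,2),"j",np.round(s["joints"],1),"w",round(s["gripper_width"]*8.7,2))
if __name__=="__main__":
    a=[float(v) for v in sys.argv[1:]]; show(a[:3],a[3] if len(a)>3 else None)
E
python3 go.py 0.67 -0.04 0.26 8
```

```text
t 2.15 tcp [ 0.149  -0.6067  0.27  ] yaw 2.14 tilt [-0.    -0.001 -1.   ] shift cm [ 54.18 -54.68   1.04] turn -5.86 j [-61.4  20.5   5.   -0.  -74.5 153.5] w 8.73
```

Emit:
step_arm(
  targets="1 -1 0 0;2 -2 0 0;2.5 -2.5 0 0;2.5 -2.5 0 0;2.5 -2.5 0 0;2.5 -2.5 0 0;2.5 -2.5 0 0;2.5 -2.5 0 0;2.5 -2.5 0 0;2.5 -2.5 0 0;2.5 -2.5 0 0;2.5 -2.5 0 0",
)

```text
time_s: 3.15
tcp_pos: [0.4209, -0.316, 0.2706]
ee_rot: [[1.0, 0.029, 0.0], [0.029, -1.0, 0.0], [0.0, -0.0, -1.0]]
wrist_force: [0.1, -0.6, -0.6]
gripper_width: 0.999
gripper_force: 0.0
```

Emit:
step_arm(
  targets="2.5 -2.5 0 0;2.5 -2.5 0 0;2.5 -2.5 0 0;2.5 -2.5 0 0;2.5 -2.5 0 0;2.5 -2.5 0 0;2.5 -2.5 0 0;2.5 -2.5 0 0;2.5 -2.5 0 0;1.7 -2.2 0 0;1 -2 0 -3;0 0 0 -3",
)

```text
time_s: 4.15
tcp_pos: [0.6649, -0.039, 0.2689]
ee_rot: [[0.99, 0.14, -0.001], [0.14, -0.99, 0.001], [-0.001, -0.001, -1.0]]
wrist_force: [-1.3, -0.8, -0.3]
gripper_width: 0.999
gripper_force: 0.0
```

```bash
python3 go.py 0.688 -0.038 0.14 8; python3 - <<'E'
from h import *
c=cap("wrist"); cv2.imwrite("pics/w1.png",c["frame"])
import pickle; pickle.dump(c,open("w1.pkl","wb"))
print(proj(c,(.688,-.038,.185)))
E
```

```text
t 4.15 tcp [ 0.6649 -0.039   0.2689] yaw 8.03 tilt [-0.001 -0.001 -1.   ] shift cm [ 2.31  0.24 12.89] turn 0.03 j [ 10.5  24.8  11.4  -0.1 -76.6  87.5] w 8.69
(np.float64(320.84526608620257), np.float64(176.4360268594141))
```

View pics/w1.png

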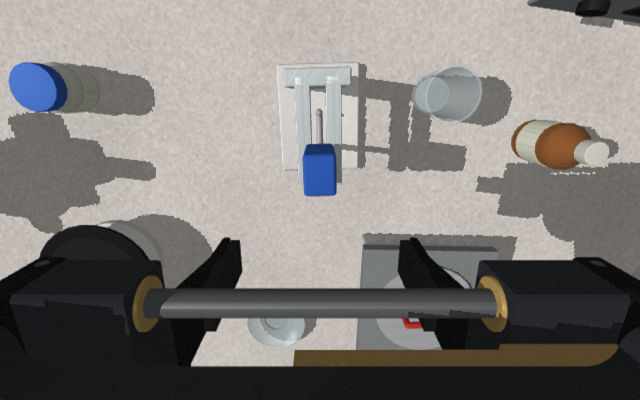

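Wrist view: the handle is at u 303–336, v 143–196, with the foot and tip ahead of it, up to (319,110). The rack's arms run almost exactly along the image columns. The heater lies at the lower right, with its loop part-hidden near (412,322).

```bash
python3 - <<'E'
from h import *
import pickle
c=pickle.load(open("w1.pkl","rb")); f=c["frame"]
h=cv2.cvtColor(f,cv2.COLOR_BGR2HSV).astype(int)
m=(h[...,0]>100)&(h[...,0]<130)&(h[...,1]>130); m[:,:280]=0;m[:,360:]=0
for v in range(142,198,3):
    u=np.where(m[v])[0]
    if len(u): print(v,u.min(),u.max(),h[v,319,2],end=" | ")
print()
for v in (150,185):
    pass
# arms: bright edges per row
g=cv2.cvtColor(f,cv2.COLOR_BGR2GRAY).astype(int)
for v in (92,100,108,120,130,138): print(v,g[v,288:350].tolist())
E
```

```text
145 307 331 96 | 148 306 333 100 | 151 305 333 98 | 154 304 334 127 | 157 303 335 168 | 160 303 335 175 | 163 303 335 173 | 166 303 335 173 | 169 303 335 172 | 172 303 335 173 | 175 304 335 171 | 178 304 335 171 | 181 304 335 172 | 184 304 335 172 | 187 304 335 172 | 190 304 335 171 | 193 305 334 170 | 
92 [208, 208, 207, 207, 208, 210, 207, 200, 196, 195, 197, 194, 192, 187, 187, 189, 197, 197, 195, 191, 189, 132, 151, 209, 215, 215, 213, 211, 211, 211, 211, 211, 211, 211, 209, 157, 149, 139, 207, 198, 195, 197, 196, 193, 188, 185, 187, 193, 197, 194, 189, 189, 184, 116, 119, 120, 122, 123, 123, 122, 122, 122]
100 [207, 207, 206, 210, 209, 207, 192, 204, 197, 196, 195, 195, 193, 190, 186, 187, 194, 194, 193, 190, 189, 165, 130, 203, 208, 206, 208, 211, 210, 210, 212, 211, 211, 212, 210, 211, 210, 187, 218, 198, 194, 195, 194, 192, 189, 186, 185, 191, 193, 193, 189, 189, 186, 161, 210, 213, 213, 213, 214, 216, 217, 213]
108 [204, 207, 208, 209, 204, 206, 206, 216, 197, 194, 196, 193, 193, 187, 187, 186, 191, 195, 192, 191, 189, 187, 118, 205, 211, 208, 209, 210, 208, 198, 192, 192, 1
[... 390 characters left out ...]
8, 191, 192, 188, 187, 190, 160, 207, 214, 214, 217, 217, 214, 215, 212]
130 [207, 207, 207, 205, 207, 205, 207, 207, 214, 194, 193, 190, 191, 192, 186, 183, 184, 188, 190, 189, 187, 186, 165, 128, 201, 208, 210, 207, 179, 178, 194, 159, 135, 99, 101, 206, 212, 208, 195, 196, 192, 192, 190, 189, 188, 184, 182, 185, 189, 188, 187, 185, 186, 140, 205, 212, 210, 209, 211, 211, 212, 209]
138 [207, 204, 206, 203, 203, 203, 204, 201, 192, 197, 193, 191, 189, 189, 188, 185, 185, 186, 188, 189, 185, 183, 183, 114, 200, 207, 208, 204, 180, 177, 194, 162, 140, 107, 96, 197, 208, 207, 187, 198, 192, 191, 187, 189, 188, 185, 179, 183, 188, 189, 186, 183, 187, 140, 206, 212, 210, 210, 212, 213, 214, 214]
```

```bash
python3 - <<'E'
from h import *
import pickle
c=pickle.load(open("w1.pkl","rb"))
for l in (((295.5,100),(297,138)),((326,100),(326.3,138)),((341,100),(341,138))):
    a,b=[onz(c,*p,.125) for p in l]; d=a-b; print(a,b,"yaw",np.degrees(np.arctan2(d[1],d[0])))
q=[onz(c,*p,.185) for p in ((302.7,158),(335.7,158),(304,195.5),(335.5,195.5),(319.3,155.5),(319.5,196))]
for p in q: print(p.round(4))
print(np.mean(q[4:],0))
E
python3 go.py 0.688 -0.038 0.14 8
```

```text
[ 0.74003268 -0.00782431  0.125     ] [ 0.7066162  -0.01315007  0.125     ] yaw 9.055380256275557
[ 0.74384193 -0.03496463  0.125     ] [ 0.71040733 -0.04014737  0.125     ] yaw 8.811358341283858
[ 0.74571517 -0.04831119  0.125     ] [ 0.7123092  -0.05369092  0.125     ] yaw 9.148432586346583
[ 0.7004 -0.0223  0.185 ]
[ 0.7039 -0.0472  0.185 ]
[ 0.6708 -0.027   0.185 ]
[ 0.6743 -0.0516  0.185 ]
[ 0.704  -0.0345  0.185 ]
[ 0.6721 -0.0392  0.185 ]
[ 0.68807247 -0.03685861  0.185     ]
t 4.2 tcp [ 0.664  -0.0405  0.2692] yaw 8.09 tilt [-0.002 -0.001 -1.   ] shift cm [ 2.43  0.1  12.92] turn 0.09 j [ 10.4  24.7  11.3  -0.  -76.7  87.7] w 8.69
```

Emit:
step_arm(
  targets="0.8 0 0 -1;0.8 -0.1 0 0;0.8 0 1 0;0 0 2 0;0 0 2 0;0 0 2 0;0 0 2 0;0 0 1.8 0;0 0 1.2 0;0 0 0.8 0;0 0 0 0",
  claw=6,
)

```text
time_s: 5.12
tcp_pos: [0.6863, -0.0394, 0.1401]
ee_rot: [[0.988, 0.152, -0.004], [0.152, -0.988, -0.0], [-0.004, -0.0, -1.0]]
wrist_force: [-0.3, -0.8, -1.0]
gripper_width: 0.689
gripper_force: 0.0
```

```bash
python3 go.py 0.688 -0.037 0.141 9
```

```text
t 5.1167 tcp [ 0.6863 -0.0394  0.1401] yaw 8.72 tilt [-0.004 -0.    -1.   ] shift cm [ 0.2  -0.22 -0.09] turn -0.28 j [ 10.1  31.6   4.   -0.  -62.7  88.6] w 5.99
```

Emit:
step_arm(
  targets="0.1 -0.2 0 0;0 0 0 0;0 0 0 0;0 0 0 0;0 0 0 0",
  claw=2,
)

```text
time_s: 5.53
tcp_pos: [0.6883, -0.0368, 0.1434]
ee_rot: [[0.988, 0.153, 0.002], [0.153, -0.988, 0.0], [0.002, -0.0, -1.0]]
wrist_force: [-0.4, -0.4, -0.1]
gripper_width: 0.396
gripper_force: 0.0
```

```bash
python3 go.py 0.688 -0.037 0.141 9; python3 -c "
from h import *
s=sense();print(s['gripper_force'],s['wrist_force'])"
```

```text
t 5.5333 tcp [ 0.6883 -0.0368  0.1434] yaw 8.8 tilt [ 0.002 -0.    -1.   ] shift cm [-0.03  0.02  0.24] turn -0.2 j [ 10.3  31.4   4.3   0.  -62.7  88.4] w 3.44
0.0 [-0.44110564 -0.42686974 -0.08395256]
```

Emit:
step_arm(
  targets="0 0 0 0;0 0 0 0;0 0 0 0;0 0 -0.3 0;0 0 -0.6 0;-0.5 0 0 0;-1 0 0 0;-1.5 0 0 0;-2 0 0 0;-2 0 0 0;-2 0 0 0;-1 0 0 0",
)

```text
time_s: 6.53
tcp_pos: [0.5863, -0.0527, 0.1516]
ee_rot: [[0.988, 0.152, -0.002], [0.152, -0.988, 0.0], [-0.002, -0.0, -1.0]]
wrist_force: [0.2, -0.4, -1.9]
gripper_width: 0.299
gripper_force: 30.0
```

```bash
python3 go.py 0.44 -0.215 0.25 9;  python3 - <<'E'
from h import *
s=sense();print(s['gripper_force'],s['wrist_force'])
import pickle
c=cap("wrist"); pickle.dump((c,s),open("w2.pkl","wb"));cv2.imwrite("pics/w2.png",c["frame"])
for p in ((.499,-.204,.093),): print(proj(c,p))
E
```

```text
t 6.5333 tcp [ 0.5863 -0.0527  0.1516] yaw 8.76 tilt [-0.002 -0.    -1.   ] shift cm [-16.95  13.81  -9.82] turn -0.24 j [ 10.6  22.  -10.5  -0.  -57.6  88.2] w 2.6
29.98198113637045 [ 0.19572425 -0.41871176 -1.94140217]
(np.float64(482.8355571452677), np.float64(339.32423339582715))
```

View pics/w2.png

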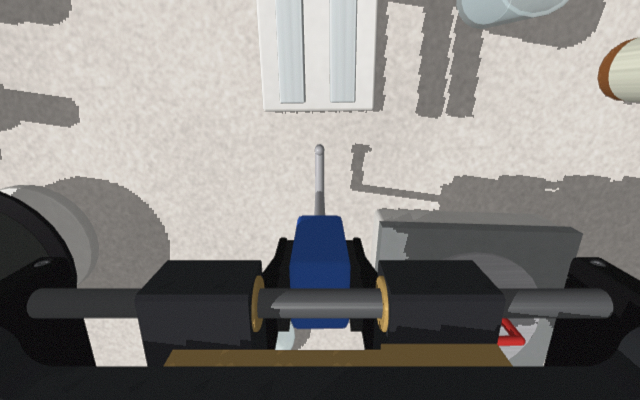

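The lifter is held and square: its tip is at (320,148), and the rack is clear behind it. Now I'll rise, then move to a viewing pose in front of the loop.

Emit:
step_arm(
  targets="0 0 -1 0;0 0 -2 0;0 0 -2.2 0;0 0 -2.2 0;-0.8 0.7 -2 0;-1.6 1.3 -0.4 0;-2 1.6 0 0;-2.4 2 0 0;-2.4 2 0 0;-2.4 2 0 0;-2.2 1.8 0 0;-1.6 1.3 0 0",
)

```text
time_s: 7.58
tcp_pos: [0.4542, -0.203, 0.2495]
ee_rot: [[0.988, 0.152, -0.001], [0.152, -0.988, -0.0], [-0.001, -0.0, -1.0]]
wrist_force: [-0.6, 0.4, -1.9]
gripper_width: 0.296
gripper_force: 30.0
```

Emit:
step_arm(
  targets="-1 0.7 0 0;-0.6 0.4 0 0;0 0 0 0;0 0 0 0",
)

```text
time_s: 7.92
tcp_pos: [0.4426, -0.2145, 0.2496]
ee_rot: [[0.988, 0.153, 0.001], [0.153, -0.988, 0.0], [0.001, 0.0, -1.0]]
wrist_force: [0.3, -0.0, -1.8]
gripper_width: 0.295
gripper_force: 30.0
```

```bash
python3 go.py 0.44 -0.215 0.25 9;  python3 - <<'E'
from h import *
import pickle
c=cap("wrist"); s=sense(); pickle.dump((c,s),open("w3.pkl","wb"));cv2.imwrite("pics/w3.png",c["frame"])
c2=cap("scene"); cv2.imwrite("pics/s3.png",c2["frame"])
print(s["wrist_force"],proj(c,(.499,-.204,.093)))
T=np.array(c["tool_from_camera"]);print(T.round(4).tolist())
h=cv2.cvtColor(c["frame"],cv2.COLOR_BGR2HSV).astype(int);H,S,V=h[...,0],h[...,1],h[...,2]
m=((((H<8)|(H>172))&(S>130)&(V>60))*255).astype(np.uint8); m[255:]=0
for q in cv2.findContours(m,cv2.RETR_EXTERNAL,cv2.CHAIN_APPROX_NONE)[0]:
    if cv2.contourArea(q)>20: print(cv2.contourArea(q),cv2.minAreaRect(q),cv2.boxPoints(cv2.minAreaRect(q)).tolist())
E
```

```text
t 7.9167 tcp [ 0.4426 -0.2145  0.2496] yaw 8.78 tilt [ 0.001  0.    -1.   ] shift cm [-0.26  0.01 -0.04] turn -0.22 j [ -6.9   7.8 -15.1  -0.  -67.1 105.7] w 2.57
[ 0.55118967 -0.57285902 -2.51095266] (np.float64(316.23531283535596), np.float64(123.35929287832417))
[[-0.0007, -0.9519, -0.3065, 0.0838], [1.0, -0.0007, 0.0, 0.0013], [-0.0003, -0.3065, 0.9519, -0.1628], [0.0, 0.0, 0.0, 1.0]]
476.0 ((316.00201416015625, 123.55924987792969), (9.215045928955078, 70.06144714355469), 88.05851745605469) [[280.8352966308594, 120.14116668701172], [350.8565368652344, 117.76757049560547], [351.1687316894531, 126.97733306884766], [281.1474914550781, 129.35092163085938]]
```

View pics/w3.png

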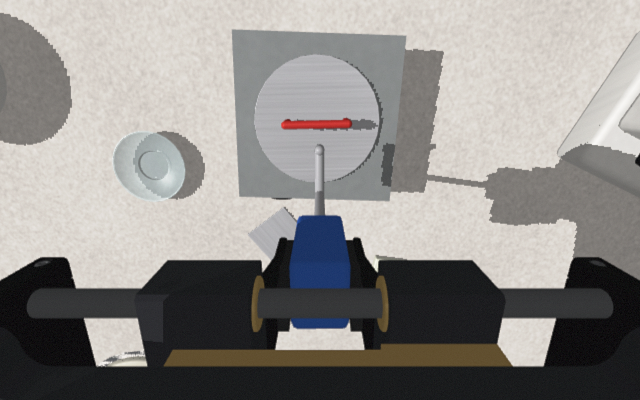

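Clear view: the bar spans (281–351, 123.5), tilted −2° in the image, and the hook tip is at (320,148). The predicted bar pixel (316,123) agrees.

```bash
python3 - <<'E'
from h import *
import pickle
c,s=pickle.load(open("w3.pkl","rb"))
T=np.array(c["tool_from_camera"])
def tz(u,v,z):
    d=T[:3,:3]@np.array([(u-c["cx"])/c["f"],(v-c["cy"])/c["f"],1]);o=T[:3,3];return (o+d*(z-o[2])/d[2])*1000
for z in(.150,.1566,.163):
    a,b=tz(281,124.7,z),tz(351,122.3,z); print(z,a.round(1),b.round(1),"len",np.linalg.norm(a-b).round(1),((a+b)/2).round(1))
f=c["frame"];g=cv2.cvtColor(f,cv2.COLOR_BGR2GRAY).astype(int)
print(g[138:162,319].tolist()); 
for v in(148,152,160,180,200): print(v,g[v,308:332].tolist())
for z in(.095,.101,.105,.109): print(z,tz(319.7,144,z).round(1),tz(319.7,148,z).round(1))
h=cv2.cvtColor(f,cv2.COLOR_BGR2HSV).astype(int)
print("blue col",[ (v,h[v,319].tolist()) for v in range(210,226,2)])
for z in(.013,.016,.019): print(z,tz(319.7,216,z).round(1))
E
```

```text
0.15 [ 56.6 -34.8 150. ] [ 58.8  30.8 150. ] len 65.6 [ 57.7  -2.  150. ]
0.1566 [ 56.  -35.5 156.6] [ 58.2  31.4 156.6] len 67.0 [ 57.1  -2.1 156.6]
0.163 [ 55.5 -36.3 163. ] [ 57.7  32.  163. ] len 68.3 [ 56.6  -2.1 163. ]
[170, 172, 174, 170, 170, 164, 118, 106, 139, 156, 170, 179, 181, 174, 167, 154, 140, 149, 173, 174, 177, 175, 174, 174]
148 [170, 172, 170, 172, 172, 171, 171, 174, 191, 189, 179, 170, 155, 132, 103, 94, 147, 172, 176, 174, 174, 174, 173, 174]
152 [170, 172, 170, 172, 171, 170, 170, 201, 191, 184, 175, 167, 152, 128, 100, 93, 150, 171, 173, 174, 172, 174, 172, 172]
160 [171, 170, 172, 172, 171, 171, 171, 190, 200, 208, 193, 174, 160, 137, 109, 95, 148, 171, 173, 171, 173, 173, 172, 172]
180 [169, 171, 169, 170, 169, 167, 171, 200, 203, 205, 191, 174, 160, 137, 106, 96, 146, 169, 169, 163, 163, 162, 166, 165]
200 [216, 213, 212, 215, 220, 221, 202, 158, 141, 127, 114, 99, 92, 88, 88, 89, 158, 221, 222, 217, 214, 215, 215, 215]
0.095 [46.5  1.5 95. ] [43.4  1.5 95. ]
0.101 [ 45.6   1.5 101. ] [ 42.4   1.5 101. ]
0.105 [ 45.1   1.5 105. ] [ 41.8   1.5 105. ]
0.109 [ 44.5   1.5 109. ] [ 41.2   1.5 109. ]
blue col [(210, [120, 5, 102]), (212, [130, 7, 103]), (214, [116, 20, 103]), (216, [110, 187, 98]), (218, [111, 186, 100]), (220, [111, 179, 100]), (222, [110, 189, 100]), (224, [110, 183, 99])]
0.013 [17.1  1.4 13. ]
0.016 [16.   1.4 16. ]
0.019 [14.9  1.4 19. ]
```

Emit:
step_arm(
  targets="0 0 0 -2;0 0 0.8 0;0 0 1 0;0 0 1 0;0 0 1 0;0 0 1 0;0 0 0.8 0;0 0 0.5 0;0 0 0.2 0;0 0 0 0;0 0 0 0",
)

```text
time_s: 8.93
tcp_pos: [0.4425, -0.2147, 0.1868]
ee_rot: [[0.982, 0.187, 0.001], [0.187, -0.982, -0.0], [0.001, 0.0, -1.0]]
wrist_force: [0.3, -0.5, -2.0]
gripper_width: 0.298
gripper_force: 30.0
```

```bash
cat > bar.py <<'E'
from h import *
import sys,pickle
s=sense(); c=cap("wrist"); s2=sense()
T=np.array(c["tool_from_camera"])
def tz(u,v,z):
    d=T[:3,:3]@np.array([(u-c["cx"])/c["f"],(v-c["cy"])/c["f"],1]);o=T[:3,3];return (o+d*(z-o[2])/d[2])*1000
h=cv2.cvtColor(c["frame"],cv2.COLOR_BGR2HSV).astype(int);H,S,V=h[...,0],h[...,1],h[...,2]
m=((((H<8)|(H>172))&(S>130)&(V>60))*255).astype(np.uint8); m[215:]=0
z=np.mean([s["tcp_pos"][2],s2["tcp_pos"][2]])
v,u=np.where(m>0); print("red n",len(u),"u",u.min(),u.max(),"v",v.min(),v.max())
fl=cv2.fitLine(np.c_[u,v].astype(np.float32),cv2.DIST_HUBER,0,.01,.01).ravel(); print("slope deg",np.degrees(np.arctan2(fl[1],fl[0])).round(2),"mid",fl[2:])
zb=float(sys.argv[1])if len(sys.argv)>1 else .093
sl=fl[1]/fl[0]; P=[tz(uu,fl[3]+sl*(uu-fl[2]),z-zb) for uu in(u.min()-.5,u.max()+.5)]
print("z",z,"bar tool mm",[p.round(1).tolist() for p in P],"mid",np.mean(P,0).round(1),"len",np.linalg.norm(P[0]-P[1]).round(1))
print("F",s["wrist_force"].round(2),s2["wrist_force"].round(2),"M",s2["moment"].round(3),"t",s2["time_s"],s2["tcp_pos"].round(4))
n=sys.argv[2] if len(sys.argv)>2 else "last"
cv2.imwrite(f"pics/{n}.png",c["frame"])
E
python3 bar.py .093 w4
```

```text
red n 853 u 274 361 v 123 136
slope deg 1.03 mid [317.8313  130.55423]
z 0.18696021639950894 bar tool mm [[57.6, -34.3, 94.0], [56.4, 33.8, 94.0]] mid [57.  -0.2 94. ] len 68.1
F [ 0.34 -0.53 -2.  ] [-0.24 -0.11 -1.91] M [-0.142  0.123 -0.04 ] t 8.9833 [ 0.4426 -0.2147  0.1871]
```

View pics/w4.png

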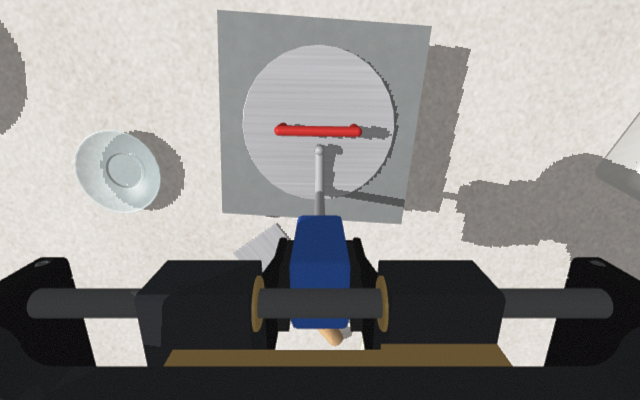

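The foot lies square to the bar, tip just in front of it at (320,150). The bar's measured length is 68 mm, so the height is right. Now inserting the hook.

Emit:
step_arm(
  targets="0 -0.15 0 1;0.4 0 0 0;0.5 0 0 0;0.5 0 0 0;0.5 0 0 0;0.5 0 0 0;0.5 0 0 0;0.4 0 0 0;0.3 0 0 0;0 0 0 0;0 0 0 0",
)

```text
time_s: 9.9
tcp_pos: [0.4774, -0.2069, 0.1864]
ee_rot: [[0.985, 0.17, -0.0], [0.17, -0.985, 0.0], [-0.0, -0.0, -1.0]]
wrist_force: [0.5, -0.3, -1.3]
gripper_width: 0.292
gripper_force: 30.0
```

```bash
python3 bar.py .093 w5
```

```text
red n 850 u 277 360 v 165 180
slope deg -0.13 mid [318.66843 175.0981 ]
z 0.1864021590253562 bar tool mm [[21.7, -33.3, 93.4], [21.8, 34.3, 93.4]] mid [21.8  0.5 93.4] len 67.6
F [ 0.47 -0.25 -1.29] [-0.68 -0.37 -1.83] M [-0.058  0.168  0.006] t 9.95 [ 0.4772 -0.2069  0.1864]
```

Emit:
step_arm(
  targets="0 0 -0.3 0;0 0 -0.3 0;0 0 -0.3 0;0 0 -0.2 0;0 0 -0.1 0;0 0 -0.1 0;0 0 0 0;0 0 0 0",
)

```text
time_s: 10.62
tcp_pos: [0.4774, -0.2069, 0.1993]
ee_rot: [[0.985, 0.17, -0.0], [0.17, -0.985, 0.0], [-0.0, -0.0, -1.0]]
wrist_force: [0.6, -0.6, -3.6]
gripper_width: 0.293
gripper_force: 30.0
```

```bash
python3 bar.py .094 w6
```

```text
red n 742 u 279 358 v 162 177
slope deg 0.04 mid [318.61484 172.00201]
z 0.1993214673452266 bar tool mm [[21.6, -33.2, 105.3], [21.5, 34.0, 105.3]] mid [ 21.6   0.4 105.3] len 67.2
F [ 0.61 -0.61 -3.62] [-0.05  0.39 -3.72] M [-0.162 -0.099 -0.026] t 10.6667 [ 0.4774 -0.2069  0.1993]
```

Emit:
step_arm(
  targets="0 0 -0.1 0;0 0 -0.1 0;0 0 -0.1 0;0 0 0 0;0 0 0 0",
)

```text
time_s: 11.08
tcp_pos: [0.4769, -0.2067, 0.202]
ee_rot: [[0.985, 0.17, -0.001], [0.17, -0.985, 0.001], [-0.001, -0.001, -1.0]]
wrist_force: [0.6, -0.3, -6.4]
gripper_width: 0.298
gripper_force: 30.0
```

```bash
cat > tilt.py <<'E'
# disc rim tilt: heights from scene/top red ends and wrist image slope; also averaged wrist force
from h import *
import sys
F=[];M=[]
for k in range(int(sys.argv[1]) if len(sys.argv)>1 else 4):
    c=cap("wrist"); s=sense(); F.append(s["wrist_force"]);M.append(s["moment"])
print("F",np.mean(F,0).round(2),"M",np.mean(M,0).round(3),"t",s["time_s"],"tcp",s["tcp_pos"].round(4))
f=c["frame"]; h=cv2.cvtColor(f,cv2.COLOR_BGR2HSV).astype(int);H,S,V=h[...,0],h[...,1],h[...,2]
m=((H<8)|(H>172))&(S>130)&(V>60); m[215:]=0
v,u=np.where(m)
fl=cv2.fitLine(np.c_[u,v].astype(np.float32),cv2.DIST_HUBER,0,.01,.01).ravel()
print("slope",np.degrees(np.arctan2(fl[1],fl[0])).round(2),"u",u.min(),u.max(),"vfit",fl[3]+fl[1]/fl[0]*(318-fl[2]))
for a,b in((u.min()+4,u.min()+20),(u.max()-20,u.max()-4)):
    print("thick",np.mean([m[:,i].sum() for i in range(a,b)]).round(2),end=" ")
s=cap("scene"); fs=s["frame"]; h=cv2.cvtColor(fs,cv2.COLOR_BGR2HSV).astype(int)
cv2.imwrite("pics/"+(sys.argv[2] if len(sys.argv)>2 else "last")+".png",f); cv2.imwrite("pics/scene_l.png",fs)
E
python3 tilt.py 4 w7
```

```text
F [ 0.15  0.6  -6.95] M [0.01  0.261 0.019] t 11.2833 tcp [ 0.4772 -0.2069  0.2023]
slope 0.07 u 279 358 vfit 172.01384
thick 11.69 thick 10.75
```

View pics/w7.png

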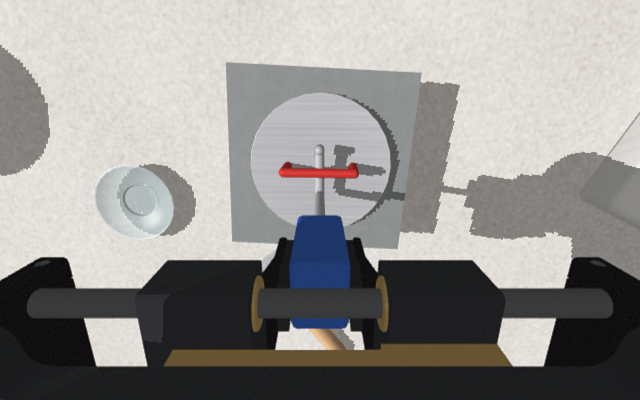

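The bar rests on the foot at (319,172), about mid-bar. At this height the tilt is too small to judge, so I'll lift slightly more and compare the disc outline with the bar before and after.

Emit:
step_arm(
  targets="0 0 -0.1 0;0 0 -0.1 0;0 0 -0.1 0;0 0 0 0;0 0 0 0;0 0 0 0",
)

```text
time_s: 11.83
tcp_pos: [0.4775, -0.2071, 0.2057]
ee_rot: [[0.985, 0.17, 0.0], [0.17, -0.985, -0.0], [0.0, 0.0, -1.0]]
wrist_force: [0.3, 1.0, -7.8]
gripper_width: 0.298
gripper_force: 30.0
```

```bash
python3 tilt.py 4 w8; cat > disc.py <<'E'
import cv2,numpy as np,sys
for n in sys.argv[1:]:
    f=cv2.imread(f"pics/{n}.png"); h=cv2.cvtColor(f,cv2.COLOR_BGR2HSV).astype(int);H,S,V=h[...,0],h[...,1],h[...,2]
    m=((H<8)|(H>172))&(S>130)&(V>60); m[215:]=0; v,u=np.where(m)
    g=cv2.GaussianBlur(cv2.cvtColor(f,cv2.COLOR_BGR2GRAY),(3,3),0)
    k=(g>150).astype(np.uint8); k[250:]=0; k[m]=1
    nl,lb,st,ce=cv2.connectedComponentsWithStats(k,connectivity=4)
    l=lb[int(v.mean())-25,290]; x,y,w,hh,a=st[l]
    # heater left/right edges on the bar row
    print(n,"bar",u.min(),u.max(),(u.min()+u.max())/2,"disc x",x,x+w-1,"c",x+(w-1)/2,"top",y,"area",a)
E
python3 disc.py w5 w6 w7 w8
```

```text
F [ 0.17 -0.2  -6.57] M [-0.28   0.245 -0.009] t 12.0333 tcp [ 0.4775 -0.2071  0.2056]
slope 0.58 u 279 358 vfit 171.92406
thick 11.75 thick 10.19 w5 bar 277 360 318.5 disc x 0 639 c 319.5 top 0 area 112727
w6 bar 279 358 318.5 disc x 239 388 c 313.5 top 91 area 11371
w7 bar 279 358 318.5 disc x 241 389 c 315.0 top 92 area 13069
w8 bar 279 358 318.5 disc x 252 392 c 322.0 top 92 area 11776
```

```bash
cat > cmp.py <<'E'
import cv2,numpy as np,sys
I=[cv2.imread(f"pics/{n}.png")[85:235,225:425] for n in sys.argv[1:]]
cv2.imwrite("pics/cmp_%s.png"%sys.argv[-1],np.hstack([cv2.resize(i,None,fx=2,fy=2,interpolation=cv2.INTER_CUBIC) for i in I]))
E
python3 cmp.py w6 w8
python3 - <<'E'
import cv2,numpy as np
for n,r in(("w6",165),("w7",165),("w8",165)):
    g=cv2.cvtColor(cv2.imread(f"pics/{n}.png"),cv2.COLOR_BGR2GRAY).astype(int)
    a=g[155:163].mean(0).round().astype(int); print(n,a[235:262].tolist(),a[380:408].tolist())
E
```

```text
w6 [152, 151, 150, 150, 150, 150, 150, 152, 151, 151, 150, 150, 147, 152, 198, 183, 184, 184, 184, 184, 185, 184, 184, 183, 183, 183, 183] [186, 186, 186, 186, 186, 186, 187, 188, 171, 96, 81, 94, 122, 137, 145, 146, 145, 145, 145, 145, 146, 145, 146, 147, 146, 146, 147, 146]
w7 [151, 150, 151, 149, 149, 148, 151, 151, 151, 152, 151, 151, 149, 148, 147, 154, 202, 190, 187, 187, 187, 187, 187, 186, 186, 186, 186] [188, 188, 188, 189, 189, 189, 190, 189, 191, 189, 121, 84, 83, 84, 84, 84, 84, 101, 121, 132, 144, 145, 146, 146, 146, 146, 146, 146]
w8 [150, 150, 150, 148, 148, 149, 149, 150, 151, 151, 151, 150, 148, 149, 147, 147, 145, 149, 185, 191, 193, 192, 192, 192, 192, 192, 192] [192, 192, 193, 192, 193, 193, 193, 193, 193, 193, 195, 192, 127, 85, 83, 83, 84, 84, 83, 84, 84, 85, 84, 84, 96, 123, 133, 145]
```

View pics/cmp_w8.png

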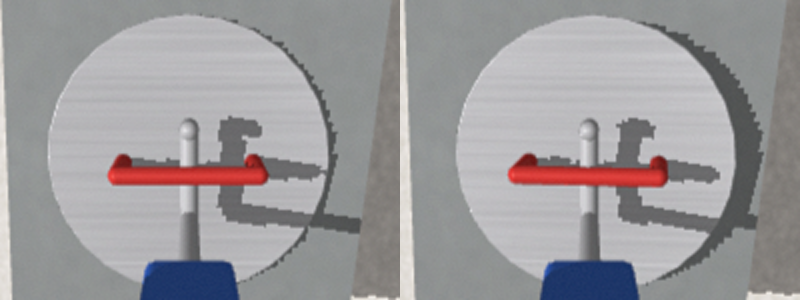

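The right rim is clearly raised: its shadow widened and the disc moved 4 px right under the bar. So the heavy side is left (tool −y). I'll lower and try about 10 mm to the left.

Emit:
step_arm(
  targets="0 0 0.2 0;0 0 0.3 0;0 0 0.3 0;0 0 0.2 0;0 -0.3 0 0;0 -0.4 0 0;0 -0.3 0 0;0 0 -0.3 0;0 0 -0.3 0;0 0 -0.2 0;0 0 -0.1 0;0 0 -0.1 0",
)

```text
time_s: 13.08
tcp_pos: [0.475, -0.1969, 0.2048]
ee_rot: [[0.985, 0.17, -0.002], [0.17, -0.985, 0.001], [-0.002, -0.001, -1.0]]
wrist_force: [-0.8, 0.2, -6.9]
gripper_width: 0.3
gripper_force: 30.0
```

Emit:
step_arm(
  targets="0 0 0 0;0 0 0 0;0 0 0 0",
)

```text
time_s: 13.33
tcp_pos: [0.4754, -0.1971, 0.2052]
ee_rot: [[0.985, 0.17, -0.001], [0.17, -0.985, 0.0], [-0.001, -0.0, -1.0]]
wrist_force: [0.1, -0.0, -7.3]
gripper_width: 0.297
gripper_force: 30.0
```

```bash
python3 tilt.py 5 w9; cat > rim.py <<'E'
import cv2,numpy as np,sys
for n in sys.argv[1:]:
    f=cv2.imread(f"pics/{n}.png");h=cv2.cvtColor(f,cv2.COLOR_BGR2HSV).astype(int);H,S,V=h[...,0],h[...,1],h[...,2]
    m=((H<8)|(H>172))&(S>130)&(V>60); m[215:]=0; u=np.where(m)[1]
    g=cv2.cvtColor(f,cv2.COLOR_BGR2GRAY).astype(int); a=g[155:163].mean(0).round().astype(int)
    L=next(i for i in range(u.min()-8,0,-1) if a[i]<162 and a[i]>130); R=next(i for i in range(u.max()+30,639) if a[i]<130); W=next(i for i in range(R,639) if a[i]>125)
    print(n,"bar",u.min(),u.max(),"mid",(u.min()+u.max())/2,"disc",L,R,(L+R)/2,"off",(L+R)/2-(u.min()+u.max())/2,"shadow",W-R, "left",a[L-12:L+3].tolist())
E
python3 rim.py w6 w7 w8 w9
```

```text
F [ 0.25 -0.14 -6.96] M [-0.122  0.278  0.011] t 13.5833 tcp [ 0.4756 -0.1971  0.2055]
slope -1.06 u 292 371 vfit 171.56125
thick 9.88 thick 11.56 w6 bar 279 358 mid 318.5 disc 248 389 318.5 off 0.0 shadow 4 left [151, 150, 150, 150, 150, 150, 152, 151, 151, 150, 150, 147, 152, 198, 183]
w7 bar 279 358 mid 318.5 disc 250 390 320.0 off 1.5 shadow 9 left [149, 149, 148, 151, 151, 151, 152, 151, 151, 149, 148, 147, 154, 202, 190]
w8 bar 279 358 mid 318.5 disc 252 392 322.0 off 3.5 shadow 0 left [149, 149, 150, 151, 151, 151, 150, 148, 149, 147, 147, 145, 149, 185, 191]
w9 bar 292 371 mid 331.5 disc 258 401 329.5 off -2.0 shadow 1 left [151, 151, 150, 149, 150, 150, 150, 151, 153, 152, 152, 150, 156, 195, 181]
```

```bash
python3 - <<'E'
import cv2,numpy as np
for n,r in(("w6",165),("w7",165),("w8",165),("w9",165)):
    g=cv2.cvtColor(cv2.imread(f"pics/{n}.png"),cv2.COLOR_BGR2GRAY).astype(int)
    for rows in ((145,150),(155,160)):
        a=g[rows[0]:rows[1]].mean(0).round().astype(int); print(n,rows,a[380:425].tolist())
E
```

```text
w6 (145, 150) [185, 184, 185, 185, 185, 185, 182, 140, 93, 93, 99, 134, 146, 146, 146, 146, 145, 145, 145, 145, 145, 144, 146, 145, 146, 146, 147, 148, 147, 147, 147, 145, 136, 128, 128, 126, 126, 127, 128, 130, 133, 131, 130, 131, 129]
w6 (155, 160) [185, 185, 186, 186, 187, 186, 186, 187, 165, 94, 80, 87, 123, 145, 146, 146, 145, 146, 146, 145, 146, 146, 146, 147, 147, 147, 147, 146, 146, 146, 145, 132, 126, 125, 125, 127, 130, 132, 129, 128, 125, 125, 126, 127, 127]
w7 (145, 150) [188, 188, 188, 187, 187, 188, 189, 189, 158, 101, 84, 84, 85, 85, 84, 83, 93, 135, 145, 145, 145, 144, 145, 145, 146, 147, 147, 146, 147, 146, 146, 138, 130, 129, 128, 126, 126, 127, 129, 131, 131, 131, 131, 130, 129]
w7 (155, 160) [188, 188, 188, 189, 189, 188, 189, 189, 190, 189, 114, 83, 83, 84, 85, 84, 86, 111, 141, 144, 145, 145, 146, 147, 146, 147, 146, 146, 146, 146, 134, 128, 125, 123, 125, 128, 130, 129, 127, 126, 125, 127, 126, 127, 126]
w8 (145, 150) [191, 192, 191, 191, 192, 191, 192, 192, 193, 191, 155, 98, 83, 84, 84, 84, 84, 84, 84, 84, 83, 85, 94, 98, 123, 144, 146, 145, 146, 143, 133, 130, 129, 127, 126, 126, 128, 129, 131, 132, 131, 130, 129, 128, 128]
w8 (155, 160) [192, 192, 193, 193, 193, 193, 193, 193, 193, 193, 196, 192, 121, 84, 83, 84, 84, 84, 83, 84, 84, 84, 85, 84, 92, 135, 146, 145, 141, 130, 126, 124, 122, 125, 129, 129, 129, 126, 124, 125, 126, 126, 125, 126, 128]
w9 (145, 150) [178, 178, 178, 177, 178, 179, 179, 179, 179, 178, 179, 179, 179, 179, 180, 179, 144, 90, 83, 86, 115, 145, 147, 146, 144, 145, 145, 144, 145, 144, 144, 144, 145, 146, 147, 148, 148, 146, 147, 146, 144, 131, 127, 127, 127]
w9 (155, 160) [178, 180, 179, 179, 179, 178, 179, 179, 179, 179, 179, 179, 179, 180, 180, 182, 181, 128, 86, 81, 87, 132, 145, 146, 145, 145, 145, 144, 145, 145, 146, 146, 147, 146, 146, 147, 147, 145, 146, 138, 125, 124, 126, 129, 132]
```

Disc shading and shadow width both show that the right rim is down now. The balance is therefore between the two points, and the forces suggest about 5 mm left of the middle.

Emit:
step_arm(
  targets="0 0 0.2 0;0 0 0.3 0;0 0 0.3 0;0 0 0.2 0;0 0.25 0 0;0 0.2 0 0;0 0 -0.3 0;0 0 -0.3 0;0 0 -0.2 0;0 0 -0.1 0;0 0 -0.1 0;0 0 0 0",
)

```text
time_s: 14.63
tcp_pos: [0.4762, -0.2014, 0.2052]
ee_rot: [[0.985, 0.17, -0.001], [0.17, -0.985, 0.0], [-0.001, -0.0, -1.0]]
wrist_force: [0.0, 0.3, -7.4]
gripper_width: 0.295
gripper_force: 30.0
```

Emit:
step_arm(
  targets="0 0 0 0;0 0 0 0;0 0 0 0",
)

```text
time_s: 14.88
tcp_pos: [0.4763, -0.2015, 0.2053]
ee_rot: [[0.985, 0.17, -0.001], [0.17, -0.985, 0.0], [-0.0, -0.0, -1.0]]
wrist_force: [0.4, 0.1, -7.8]
gripper_width: 0.299
gripper_force: 30.0
```

```bash
python3 tilt.py 5 w10; cat > rim.py <<'E'
import cv2,numpy as np,sys
for n in sys.argv[1:]:
    f=cv2.imread(f"pics/{n}.png");h=cv2.cvtColor(f,cv2.COLOR_BGR2HSV).astype(int);H,S,V=h[...,0],h[...,1],h[...,2]
    m=((H<8)|(H>172))&(S>130)&(V>60); m[215:]=0; u=np.where(m)[1]
    g=cv2.cvtColor(f,cv2.COLOR_BGR2GRAY).astype(int); a=g[145:160].mean(0)
    d=g[130:160,300:312]
    R=next(i for i in range(u.max()+25,639) if a[i]<130); r=a[R:R+20]
    print(n,"bright",round(np.median(g[110:150,270:300]),1),round(np.median(g[110:160,355:375]),1),"shadow",int((r<115).sum()))
E
python3 rim.py w6 w7 w8 w9 w10
```

```text
F [ 0.04  0.08 -7.28] M [-0.141  0.283 -0.003] t 15.1333 tcp [ 0.4764 -0.2015  0.2055]
slope 1.2 u 286 365 vfit 171.4288
thick 10.94 thick 10.06 w6 bright 184.0 186.0 shadow 3
w7 bright 186.0 188.0 shadow 8
w8 bright 191.0 192.0 shadow 13
w9 bright 178.0 178.0 shadow 4
w10 bright 189.0 190.5 shadow 12
```

Emit:
step_arm(
  targets="0 0 0.2 0;0 0 0.3 0;0 0 0.3 0;0 0 0.2 0;0 -0.2 0 0;0 0 0 0;0 0 -0.3 0;0 0 -0.3 0;0 0 -0.2 0;0 0 -0.1 0;0 0 -0.1 0;0 0 0 0",
)

```text
time_s: 16.18
tcp_pos: [0.4758, -0.1995, 0.2052]
ee_rot: [[0.985, 0.17, -0.001], [0.17, -0.985, 0.0], [-0.001, -0.0, -1.0]]
wrist_force: [-0.1, 0.1, -7.4]
gripper_width: 0.3
gripper_force: 30.0
```

Emit:
step_arm(
  targets="0 0 0 0;0 0 0 0;0 0 0 0",
)

```text
time_s: 16.43
tcp_pos: [0.476, -0.1995, 0.2053]
ee_rot: [[0.985, 0.17, -0.001], [0.17, -0.985, 0.0], [-0.001, -0.0, -1.0]]
wrist_force: [0.9, 0.1, -7.3]
gripper_width: 0.293
gripper_force: 30.0
```

```bash
python3 tilt.py 4 w11; python3 rim.py w4 w6 w11
```

```text
F [ 0.29  0.36 -7.01] M [-0.123  0.266 -0.012] t 16.6333 tcp [ 0.4761 -0.1996  0.2055]
slope -0.14 u 289 368 vfit 171.01305
thick 11.31 thick 10.44 w4 bright 182.0 182.0 shadow 2
w6 bright 184.0 186.0 shadow 3
w11 bright 183.0 185.0 shadow 9
```

Near level now: shading 183–185 against 182 when seated, and the right rim's shadow is 9 px. A small further lift, then check again.

Emit:
step_arm(
  targets="0 0 -0.1 0;0 0 -0.1 0;0 0 -0.1 0;0 0 0 0;0 0 0 0;0 0 0 0",
)

```text
time_s: 17.18
tcp_pos: [0.4761, -0.1995, 0.2085]
ee_rot: [[0.985, 0.17, -0.0], [0.17, -0.985, 0.0], [-0.0, -0.0, -1.0]]
wrist_force: [-0.2, -0.2, -7.7]
gripper_width: 0.298
gripper_force: 30.0
```

```bash
python3 tilt.py 2 w12; python3 rim.py w12; python3 cmp.py w11 w12
```

```text
F [ 0.82  0.19 -7.12] M [-0.086  0.244  0.005] t 17.2833 tcp [ 0.476  -0.1995  0.2085]
slope -0.16 u 289 368 vfit 171.04611
thick 11.31 thick 10.38 w12 bright 183.0 185.0 shadow 11
```

View pics/cmp_w12.png

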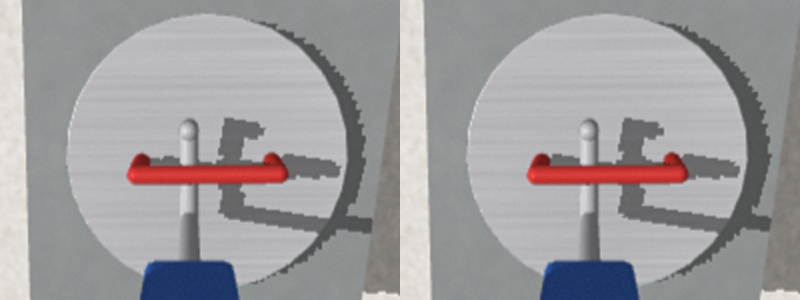

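Both views show the disc level over an even shadow rim, with the bar at (329,171) hanging on the foot, and the shading did not change as it rose. The lid hangs free. Now lifting and carrying.

Emit:
step_arm(
  targets="0 0 -0.1 0;0 0 -0.2 0;0 0 -0.3 0;0 0 -0.4 0;0 0 -0.5 0;0 0 -0.6 0;0 0 -0.6 0;0 0 -0.5 0;0 0 -0.4 0;0 0 -0.3 0;0 0 -0.2 0;0 0 -0.1 0",
)

```text
time_s: 18.33
tcp_pos: [0.4761, -0.1996, 0.2508]
ee_rot: [[0.985, 0.17, 0.0], [0.17, -0.985, -0.0], [0.0, 0.0, -1.0]]
wrist_force: [0.1, 0.1, -7.9]
gripper_width: 0.293
gripper_force: 30.0
```

Emit:
step_arm(
  targets="0 0 0 0;0 0 0 0;0 0 0 0;0 0 0 0;0 0 0 0",
)

```text
time_s: 18.75
tcp_pos: [0.4761, -0.1996, 0.2503]
ee_rot: [[0.985, 0.17, -0.0], [0.17, -0.985, 0.0], [-0.0, -0.0, -1.0]]
wrist_force: [-0.0, 0.8, -7.2]
gripper_width: 0.299
gripper_force: 30.0
```

```bash
python3 tilt.py 2 w13; python3 rim.py w13; python3 bar.py .141
```

```text
F [ 0.13 -0.04 -7.48] M [-0.117  0.25   0.017] t 18.85 tcp [ 0.4761 -0.1996  0.2505]
slope -0.32 u 289 368 vfit 171.09996
thick 11.31 thick 10.44 w13 bright 178.0 180.0 shadow 7
red n 764 u 289 368 v 162 176
slope deg -0.11 mid [328.19287 171.00684]
z 0.2504813580999927 bar tool mm [[21.4, -25.1, 109.5], [21.5, 43.0, 109.5]] mid [ 21.5   8.9 109.5] len 68.2
F [-0.04 -0.12 -7.74] [-0.03 -0.21 -7.47] M [-0.076  0.208  0.02 ] t 18.95 [ 0.4761 -0.1995  0.2505]
```

Emit:
step_arm(
  targets="0.06 -0.1 0 0;0.06 -0.2 0 0;0.06 -0.3 0 0;0.06 -0.4 0 0;0.06 -0.5 0 0;0.06 -0.6 0 0;0.06 -0.7 0 0;0.06 -0.8 0 0;0.12 -0.9 0 0;0.12 -0.9 0 0;0.12 -0.9 0 0;0.12 -0.9 0 0",
)

```text
time_s: 19.95
tcp_pos: [0.4733, -0.1259, 0.2506]
ee_rot: [[0.985, 0.17, 0.0], [0.17, -0.985, 0.0], [0.0, -0.0, -1.0]]
wrist_force: [0.3, -1.2, -7.9]
gripper_width: 0.299
gripper_force: 30.0
```

Emit:
step_arm(
  targets="0.12 -0.9 0 0;0.12 -0.9 0 0;0.12 -0.9 0 0;0.12 -0.9 0 0;0.12 -0.9 0 0;0.12 -0.9 0 0;0.12 -0.9 0 0;0.12 -0.9 0 0;0.12 -0.9 0 0;0.12 -0.9 0 0;0.12 -0.9 0 0;0.12 -0.9 0 0",
)

```text
time_s: 20.95
tcp_pos: [0.4691, -0.0172, 0.2506]
ee_rot: [[0.985, 0.17, 0.0], [0.17, -0.985, 0.0], [0.0, -0.0, -1.0]]
wrist_force: [-0.4, -0.5, -7.3]
gripper_width: 0.298
gripper_force: 30.0
```

Emit:
step_arm(
  targets="0.12 -0.9 0 0;0.12 -0.9 0 0;0.12 -0.9 0 0;0.12 -0.9 0 0;0.12 -0.9 0 0;0.12 -0.9 0 0;0.12 -0.9 0 0;0.12 -0.9 0 0;0.12 -0.9 0 0;0.12 -0.9 0 0;0.12 -0.9 0 0;0.12 -0.9 0 0",
)

```text
time_s: 21.95
tcp_pos: [0.4649, 0.0917, 0.2505]
ee_rot: [[0.985, 0.17, -0.0], [0.17, -0.985, -0.0], [-0.0, 0.0, -1.0]]
wrist_force: [0.6, 0.2, -6.7]
gripper_width: 0.298
gripper_force: 30.0
```

Emit:
step_arm(
  targets="0.12 -0.9 0 0;0.12 -0.9 0 0;0.12 -0.9 0 0;0.06 -0.8 0 0;0.06 -0.7 0 0;0.06 -0.6 0 0;0.06 -0.5 0 0;0.06 -0.4 0 0;0.06 -0.3 0 0;0.06 -0.2 0 0;0 -0.1 0 0;0 0 0 0",
)

```text
time_s: 22.95
tcp_pos: [0.4619, 0.1542, 0.2505]
ee_rot: [[0.985, 0.17, -0.0], [0.17, -0.985, -0.0], [-0.0, 0.0, -1.0]]
wrist_force: [-0.2, 1.3, -7.2]
gripper_width: 0.291
gripper_force: 30.0
```

```bash
python3 go.py .4595 .227 .25; python3 bar.py .141 w14; python3 - <<'E'
from h import *
for n in("top","scene"):
    c=cap(n); cv2.imwrite(f"pics/{n}14.png",c["frame"])
    V=cv2.cvtColor(c["frame"],cv2.COLOR_BGR2HSV)[...,2]
c=cap("wrist"); V=cv2.cvtColor(c["frame"],cv2.COLOR_BGR2HSV)[...,2].astype(int)
for v in (70,90,110,130,150,170,190): print(v,[(int(a),int(b)) for a,b in zip(range(180,480,12),V[v,180:480:12])])
E
```

```text
t 22.95 tcp [0.4619 0.1542 0.2505] yaw 9.79 tilt [-0.  0. -1.] shift cm [ 1.   -7.21  0.05] turn None j [ 37.6   7.3 -15.6  -0.  -67.1  62.2] w 2.54
red n 772 u 289 368 v 161 176
slope deg -0.21 mid [328.19476 171.02109]
z 0.2505361695344137 bar tool mm [[21.3, -25.2, 109.5], [21.5, 43.0, 109.5]] mid [ 21.4   8.9 109.5] len 68.2
F [-0.21  1.34 -7.23] [ 0.05 -0.78 -7.66] M [-0.168  0.264 -0.048] t 23.0 [0.4619 0.1541 0.2505]
70 [(180, 143), (192, 138), (204, 135), (216, 232), (228, 234), (240, 239), (252, 224), (264, 237), (276, 232), (288, 233), (300, 234), (312, 238), (324, 237), (336, 235), (348, 231), (360, 234), (372, 227), (384, 232), (396, 238), (408, 233), (420, 231), (432, 225), (444, 236), (456, 229), (468, 236)]
90 [(180, 146), (192, 142), (204, 219), (216, 43), (228, 46), (240, 49), (252, 47), (264, 49), (276, 44), (288, 41), (300, 50), (312, 141), (324, 143), (336, 142), (348, 236), (360, 234), (372, 230), (384, 233), (396, 234), (408, 229), (420, 234), (432, 236), (444, 233), (456, 231), (468, 233)]
110 [(180, 233), (192, 129), (204, 45), (216, 47), (228, 45), (240, 45),
[... 722 characters left out ...]
99), (384, 200), (396, 199), (408, 139), (420, 139), (432, 138), (444, 141), (456, 140), (468, 232)]
170 [(180, 225), (192, 231), (204, 41), (216, 45), (228, 45), (240, 43), (252, 44), (264, 196), (276, 194), (288, 195), (300, 205), (312, 209), (324, 211), (336, 209), (348, 212), (360, 214), (372, 114), (384, 114), (396, 203), (408, 135), (420, 138), (432, 133), (444, 137), (456, 139), (468, 232)]
190 [(180, 236), (192, 229), (204, 232), (216, 39), (228, 37), (240, 45), (252, 48), (264, 80), (276, 194), (288, 194), (300, 191), (312, 190), (324, 165), (336, 110), (348, 111), (360, 117), (372, 194), (384, 195), (396, 136), (408, 140), (420, 134), (432, 137), (444, 139), (456, 222), (468, 229)]
```

```bash
python3 - <<'E'
from h import *
from scipy.optimize import least_squares
c=cap("wrist"); V=cv2.cvtColor(c["frame"],cv2.COLOR_BGR2HSV)[...,2].astype(int)
pts=[]
for v in range(92,200,3):
    u=next((u for u in range(170,300) if (V[v,u:u+8]<58).all()),None)
    if u: pts.append((u-.5,v))
for u in range(225,285,3):
    v=next((v for v in range(60,120) if (V[v:v+6,u]<58).all()),None)
    if v: pts.append((u,v-.5))
print(len(pts),pts[0],pts[-1])
for z in(.045,.05,.055,.06,.065,.07,.075):
    P=np.array([onz(c,*p,z)[:2] for p in pts])
    s=least_squares(lambda q:np.hypot(*(P-q[:2]).T)-q[2],[.48,.22,.075],loss="soft_l1",f_scale=.002); print(z,s.x.round(4),np.sqrt(np.mean(s.fun**2)))
E
```

```text
56 (204.5, 92) (282, 78.5)
0.045 [0.4795 0.2278 0.0766] 0.0003222001913535522
0.05 [0.4804 0.227  0.0756] 0.00031782605636784453
0.055 [0.4813 0.2261 0.0746] 0.0003134519337265903
0.06 [0.4822 0.2253 0.0735] 0.0003090778229789712
0.065 [0.483  0.2245 0.0725] 0.00030470372369779627
0.07 [0.4839 0.2237 0.0714] 0.0003003296353769882
0.075 [0.4848 0.2228 0.0704] 0.000295955557837321
```

Emit:
step_arm(
  targets="0.05 -0.1 0 0;0.05 -0.2 0 0;0.05 -0.3 0 0;0.05 -0.4 0 0;0.1 -0.5 0 0;0.1 -0.6 0 0;0.1 -0.7 0 0;0.1 -0.8 0 0;0.1 -0.8 0 0;0.1 -0.7 0 0;0.1 -0.6 0 0;0.05 -0.5 0 0",
)

```text
time_s: 24.2
tcp_pos: [0.4607, 0.2179, 0.2505]
ee_rot: [[0.985, 0.171, 0.0], [0.171, -0.985, 0.0], [0.0, -0.0, -1.0]]
wrist_force: [-0.4, -0.4, -8.1]
gripper_width: 0.295
gripper_force: 30.0
```

Emit:
step_arm(
  targets="0.05 -0.5 0 0;0 -0.4 0 0;0 -0.3 0.1 0;0 -0.1 0.2 0;0 -0.05 0.3 0;0 0 0.4 0;0 0 0.4 0;0 0 0.3 0;0 0 0.3 0;0 0 0.2 0;0 0 0.1 0;0 0 0 0",
)

```text
time_s: 25.2
tcp_pos: [0.4589, 0.2302, 0.2273]
ee_rot: [[0.985, 0.17, -0.0], [0.17, -0.985, -0.0], [-0.0, 0.0, -1.0]]
wrist_force: [-0.3, -0.5, -7.8]
gripper_width: 0.297
gripper_force: 30.0
```

```bash
python3 go.py .459 .2305 .2; python3 bar.py .118 w15
```

```text
t 25.2 tcp [0.4589 0.2302 0.2273] yaw 9.79 tilt [-0.  0. -1.] shift cm [ 0.02 -0.03  2.73] turn None j [ 44.8  10.9 -14.5  -0.  -64.5  55. ] w 2.59
red n 780 u 289 368 v 162 176
slope deg -0.1 mid [328.18228 171.08315]
z 0.2274140967600874 bar tool mm [[21.4, -25.1, 109.4], [21.4, 43.0, 109.4]] mid [ 21.4   8.9 109.4] len 68.2
F [-0.27 -0.52 -7.85] [ 0.31 -0.   -7.93] M [-0.132  0.241 -0.054] t 25.25 [0.459  0.2302 0.2275]
```

Emit:
step_arm(
  targets="0 0 0.2 0;0 0 0.3 0;0 0 0.3 0;0 0 0.2 0;0 0 0.2 0;0 0 0.1 0;0 0 0.1 0;0 0 0.1 0;0 0 0.1 0;0 0 0 0",
)

```text
time_s: 26.08
tcp_pos: [0.4588, 0.2302, 0.2114]
ee_rot: [[0.985, 0.17, -0.0], [0.17, -0.985, -0.0], [-0.0, 0.0, -1.0]]
wrist_force: [-0.4, -0.0, -7.8]
gripper_width: 0.3
gripper_force: 30.0
```

Emit:
step_arm(
  targets="0 0 0.1 0;0 0 0.1 0;0 0 0.1 0;0 0 0.1 0;0 0 0 0",
)

```text
time_s: 26.5
tcp_pos: [0.4588, 0.2302, 0.2073]
ee_rot: [[0.985, 0.17, -0.0], [0.17, -0.985, -0.0], [-0.001, 0.0, -1.0]]
wrist_force: [-0.4, 0.2, -7.3]
gripper_width: 0.295
gripper_force: 30.0
```

Underside at about 0.059 and still hanging. Continuing.

Emit:
step_arm(
  targets="0 0 0.1 0;0 0 0.1 0;0 0 0.1 0;0 0 0.1 0;0 0 0 0",
)

```text
time_s: 26.92
tcp_pos: [0.4598, 0.2308, 0.2046]
ee_rot: [[0.985, 0.171, 0.002], [0.171, -0.985, 0.001], [0.003, -0.001, -1.0]]
wrist_force: [-0.2, 0.5, -2.6]
gripper_width: 0.298
gripper_force: 30.0
```

Emit:
step_arm(
  targets="0 0 0.1 0;0 0 0.1 0;0 0 0.1 0;0 0 0 0",
)

```text
time_s: 27.25
tcp_pos: [0.4589, 0.2302, 0.2004]
ee_rot: [[0.985, 0.17, -0.0], [0.17, -0.985, -0.0], [-0.0, 0.0, -1.0]]
wrist_force: [0.8, 0.5, -1.4]
gripper_width: 0.294
gripper_force: 30.0
```

Set down: the load went from the lifter to the stand at TCP z ≈ 0.204. Centring the hook in the opening, then withdrawing.

Emit:
step_arm(
  targets="0 0 0.3 0;0 0 0.3 0;0 0 0.1 0;0 0 0 0",
)

```text
time_s: 27.58
tcp_pos: [0.4587, 0.2301, 0.193]
ee_rot: [[0.985, 0.17, -0.001], [0.17, -0.985, -0.001], [-0.001, 0.001, -1.0]]
wrist_force: [1.0, 0.0, -1.9]
gripper_width: 0.3
gripper_force: 30.0
```

```bash
python3 bar.py .0945 w16; python3 rim.py w16
```

```text
red n 841 u 287 370 v 164 179
slope deg -0.2 mid [328.54123 174.04178]
z 0.19312999548329515 bar tool mm [[21.3, -25.8, 98.6], [21.5, 43.1, 98.6]] mid [21.4  8.7 98.6] len 68.9
F [ 0.97  0.05 -1.93] [ 0.39  0.53 -1.39] M [-0.099  0.111 -0.046] t 27.6333 [0.4589 0.2302 0.1933]
w16 bright 180.0 182.0 shadow 8
```

Emit:
step_arm(
  targets="-0.2 0 0 0;-0.4 0 0 0;-0.5 0 0 0;-0.5 0 0 0;-0.5 0 0 0;-0.5 0 0 0;-0.5 0 0 0;-0.6 0 0 0;-0.8 0 0 0;-1 0 0 0;-0.8 0 0 0;-0.5 0 0 0",
)

```text
time_s: 28.63
tcp_pos: [0.3906, 0.2183, 0.1936]
ee_rot: [[0.985, 0.171, -0.0], [0.171, -0.985, -0.0], [-0.0, -0.0, -1.0]]
wrist_force: [-0.8, -0.2, -1.6]
gripper_width: 0.296
gripper_force: 30.0
```

```bash
python3 bar.py .0955 w17; python3 - <<'E'
from h import *
for n in("top","scene"):
    c=cap(n); h=cv2.cvtColor(c["frame"],cv2.COLOR_BGR2HSV).astype(int);H,S,V=h[...,0],h[...,1],h[...,2]
    m=((H<8)|(H>172))&(S>130)&(V>60); roi=np.zeros_like(m); u,v=proj(c,(.4815,.2255,.095)); roi[int(v)-20:int(v)+20,int(u)-20:int(u)+20]=1
    vv,uu=np.where(m&roi); 
    if len(uu): print(n,onz(c,uu.mean(),vv.mean(),.093),len(uu))
E
```

```text
red n 953 u 284 375 v 78 89
slope deg -0.17 mid [329.34442   83.889206]
z 0.1936256580456232 bar tool mm [[91.1, -25.8, 98.1], [91.2, 43.5, 98.1]] mid [91.2  8.9 98.1] len 69.3
F [-0.81 -0.21 -1.57] [-1.89 -0.93 -1.62] M [-0.164  0.342 -0.005] t 28.6833 [0.3902 0.2181 0.1937]
top [0.48357871 0.21297051 0.093     ] 23
scene [0.48173184 0.23087717 0.093     ] 37
```

The lid stayed put, centred at (0.4815, 0.225), and the hook is clear. Rising, then returning to the rack.

Emit:
step_arm(
  targets="0 0 -0.5 0;0 0 -1 0;0 0 -1.5 0;0 0 -1.5 0;0 0 -1 0;0 0.5 -0.5 0;0.5 1 0 0;0.8 1.5 0 0;1 2 0 0;1 2 0 0;1 2 0 0;1 2 0 0",
)

```text
time_s: 29.78
tcp_pos: [0.4634, 0.1181, 0.2533]
ee_rot: [[0.985, 0.17, -0.001], [0.17, -0.985, -0.0], [-0.001, 0.0, -1.0]]
wrist_force: [0.6, 0.7, -1.3]
gripper_width: 0.303
gripper_force: 30.0
```

Emit:
step_arm(
  targets="1 2 0 0;1 2 0 0;1 2 0 0;1 2 0 0;1 2 0 0;1 2 0 0;1 2 0 0;1 2 0 0;0.8 1.5 0 0;0.5 1 0 1;0.2 0.4 0 0;0 0 0 0",
)

```text
time_s: 30.78
tcp_pos: [0.5887, -0.0515, 0.2529]
ee_rot: [[0.988, 0.151, -0.001], [0.151, -0.988, -0.0], [-0.001, -0.0, -1.0]]
wrist_force: [0.0, 0.8, -1.8]
gripper_width: 0.297
gripper_force: 30.0
```

```bash
python3 go.py .5863 -.0527 .1516 8.8
```

```text
t 30.7833 tcp [ 0.5887 -0.0515  0.2529] yaw 8.71 tilt [-0.001 -0.    -1.   ] shift cm [-0.24  0.08 10.13] turn -0.09 j [ 10.7  17.6  -1.7  -0.  -70.8  88. ] w 2.58
```

Emit:
step_arm(
  targets="-0.2 0.1 0.5 0;0 0 1 0;0 0 1.5 0;0 0 1.5 0;0 0 1.5 0;0 0 1.5 0;0 0 1.2 0;0 0 0.8 0;0 0 0.5 0;0 0 0.1 0;0 0 0 0;0 0 0 0",
)

```text
time_s: 31.78
tcp_pos: [0.5872, -0.0519, 0.1533]
ee_rot: [[0.988, 0.153, 0.001], [0.153, -0.988, 0.0], [0.001, 0.0, -1.0]]
wrist_force: [-0.4, 0.2, -1.6]
gripper_width: 0.299
gripper_force: 30.0
```

```bash
python3 go.py .5863 -.0527 .1516 8.8; python3 - <<'E'
from h import *
import pickle
c=cap("wrist"); c0,_=pickle.load(open("w2.pkl","rb"))
for c_ in (c0,c):
    g=cv2.cvtColor(c_["frame"],cv2.COLOR_BGR2GRAY).astype(int)
    for v in (40,90): 
        a=g[v-2:v+3].mean(0); d=np.diff(a[265:385]); i=np.argsort(-abs(d))[:10]; print(v,sorted((int(k)+265,int(d[k])) for k in i))
    a=g[150:200].mean(0); print("foot",a[310:330].round().astype(int).tolist())
    print("arm end rows",[int(x) for x in g[95:116,290]])
E
```

```text
t 31.7833 tcp [ 0.5872 -0.0519  0.1533] yaw 8.82 tilt [ 0.001  0.    -1.   ] shift cm [-0.1   0.06  0.17] turn 0.02 j [ 10.7  21.9 -10.4   0.  -57.6  88.1] w 2.6
40 [(301, -69), (302, -28), (303, 90), (304, 29), (328, -17), (354, -43), (356, 64), (373, -18), (374, -43), (375, -43)]
90 [(302, -44), (303, -54), (304, 52), (305, 59), (353, -33), (355, 68), (372, -46), (373, -44), (382, 39), (383, 44)]
foot [210, 211, 212, 212, 210, 186, 186, 186, 172, 157, 143, 125, 101, 96, 175, 209, 210, 209, 209, 209]
arm end rows [205, 207, 206, 206, 207, 206, 202, 171, 179, 221, 221, 221, 222, 215, 195, 168, 130, 159, 215, 213, 205]
40 [(302, -35), (303, -57), (304, 41), (305, 73), (329, -19), (355, -51), (357, 58), (374, -39), (375, -48), (376, -21)]
90 [(304, -71), (305, 15), (306, 85), (354, -51), (355, 19), (356, 50), (372, -42), (373, -49), (374, -18), (383, 65)]
foot [210, 211, 211, 213, 211, 186, 186, 186, 172, 157, 143, 125, 101, 96, 175, 209, 209, 209, 209, 209]
arm end rows [209, 208, 209, 210, 209, 208, 208, 209, 203, 172, 177, 220, 221, 221, 219, 209, 186, 158, 152, 216, 218]
```

Within about 1 mm of the exit pose (1.2 px to the right). I'll correct by 1 mm, then slide the stem into the slot.

Emit:
step_arm(
  targets="0.4 0.1 0 0;0.8 0 0 0;1 0 0 0;1.2 0 0 0;1.2 0 0 0;1.2 0 0 0;1.2 0 0 0;1.2 0 0 0;0.9 0 0 0;0.5 0 0 0;0.2 0 0 0;0 0 0 0",
)

```text
time_s: 32.83
tcp_pos: [0.684, -0.038, 0.1521]
ee_rot: [[0.988, 0.153, -0.001], [0.153, -0.988, -0.0], [-0.001, -0.0, -1.0]]
wrist_force: [0.2, 0.0, -1.9]
gripper_width: 0.297
gripper_force: 30.0
```

```bash
python3 go.py .6875 -.037 .1417 8.8;python3 -c "
from h import *
print(sense()['wrist_force'])"
```

```text
t 32.8333 tcp [ 0.684  -0.038   0.1521] yaw 8.79 tilt [-0.001 -0.    -1.   ] shift cm [ 0.36 -0.05  1.04] turn -0.01 j [ 10.3  30.7   4.3  -0.  -63.6  88.5] w 2.58
[ 0.15944746  0.01241605 -1.8835612 ]
```

Emit:
step_arm(
  targets="0.2 0 0.1 0;0.1 0 0.2 0;0 0 0.2 0;0 0 0.2 0;0 0 0.1 0;0 0 0 0;0 0 0 0",
)

```text
time_s: 33.42
tcp_pos: [0.6866, -0.0377, 0.1445]
ee_rot: [[0.988, 0.153, -0.0], [0.153, -0.988, -0.0], [-0.0, 0.0, -1.0]]
wrist_force: [-0.5, 0.9, -1.9]
gripper_width: 0.298
gripper_force: 30.0
```

```bash
python3 go.py .6875 -.037 .1417 8.8;python3 -c "
from h import *
F=[]
for i in range(4): cap('wrist'); F.append(sense()['wrist_force'])
print(np.mean(F,0))"
```

```text
t 33.4167 tcp [ 0.6866 -0.0377  0.1445] yaw 8.8 tilt [-0.  0. -1.] shift cm [ 0.1  -0.05  0.28] turn -0.0 j [ 10.3  31.3   4.2   0.  -62.9  88.5] w 2.59
[-0.0962789   0.41025692 -1.55212185]
```

Not seated yet, so down in 1 mm steps.

Emit:
step_arm(
  targets="0 0 0.1 0;0 0 0 0;0 0 0 0",
)

```text
time_s: 33.87
tcp_pos: [0.6866, -0.0376, 0.1435]
ee_rot: [[0.988, 0.153, -0.0], [0.153, -0.988, 0.0], [-0.0, -0.0, -1.0]]
wrist_force: [0.1, 0.1, -1.7]
gripper_width: 0.298
gripper_force: 30.0
```

Emit:
step_arm(
  targets="0 0 0.1 0;0 0 0 0;0 0 0 0",
)

```text
time_s: 34.12
tcp_pos: [0.6869, -0.0376, 0.1431]
ee_rot: [[0.988, 0.153, 0.001], [0.153, -0.988, -0.0], [0.001, 0.0, -1.0]]
wrist_force: [-1.3, -0.6, 0.8]
gripper_width: 0.292
gripper_force: 30.0
```

Seated (the force changed to +0.8 N). Releasing and rising.

Emit:
step_arm(
  targets="0 0 0 0;0 0 0 0;0 0 0 0;0 0 0 0;0 0 0 0;0 0 0 0",
  claw=6,
)

```text
time_s: 34.62
tcp_pos: [0.6867, -0.0376, 0.1425]
ee_rot: [[0.988, 0.153, 0.0], [0.153, -0.988, -0.0], [0.0, 0.0, -1.0]]
wrist_force: [1.0, 0.1, -0.3]
gripper_width: 0.648
gripper_force: 0.0
```

Emit:
step_arm(
  targets="0 0 -0.4 0;0 0 -0.8 0;0 0 -1.2 0;0 0 -1.6 0;0 0 -1.8 0;0 0 -1.8 0;0 0 -1.8 0;0 0 -1.8 0;0 0 -1 0;-1.2 0 -0.5 0;-1.2 0 0 0;0 0 0 0",
)

```text
time_s: 35.62
tcp_pos: [0.6618, -0.0415, 0.2715]
ee_rot: [[0.988, 0.153, 0.002], [0.153, -0.988, 0.0], [0.002, -0.0, -1.0]]
wrist_force: [0.3, -0.1, -0.2]
gripper_width: 0.689
gripper_force: 0.0
```

```bash
python3 - <<'E'
from h import *
c=cap("wrist"); s=sense(); print(s["tcp_pos"],s["wrist_force"],s["gripper_width"],s["time_s"])
h=cv2.cvtColor(c["frame"],cv2.COLOR_BGR2HSV).astype(int)
m=(h[...,0]>100)&(h[...,0]<130)&(h[...,1]>130); m[:,:260]=0;m[:,380:]=0; m[240:]=0
top=m&(h[...,2]>140); v,u=np.where(top); print(u.min(),u.max(),v.min(),v.max())
a,b=onz(c,(u.min()+u.max())/2,v.min()-.5,.185),onz(c,(u.min()+u.max())/2,v.max()+.5,.185); print("handle top centre",(a+b)/2,"len",np.linalg.norm(a-b))
mm=(((h[...,0]<8)|(h[...,0]>172))&(h[...,1]>130))
E
```

```text
[ 0.66261488 -0.04143586  0.27097292] [ 0.56594446 -0.30696468  0.76851959] 0.68725011193382 35.6667
303 333 145 191
handle top centre [ 0.69034079 -0.03723141  0.185     ] len 0.03728151796326939
```

The lifter hangs at its original spot, (0.689, −0.037), and the lid is on the plate. Handing in.

```bash
python3 -c "
from station import r
print(r.finish_job())"
```

```text
the job is handed in; nothing more can be done
None
```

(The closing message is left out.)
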